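# Pass the cuvette carrier through the photometer hood

### The arm

A 6-joint arm with a two-finger parallel gripper is mounted at the origin on the work surface. World frame = base frame: x ahead of the robot, y to its left, z up, the work surface at z = 0. Lengths are in m, angles in rad, forces in N, time in s.
With the tool pointing down it reaches from about 0.425 to 0.95 m from the base axis. Payload 3.5 kg.
Tool frame: the origin (TCP) lies between the finger pads; the fingertips stand 25 mm ahead of it and the grasp point (between the pads) lies 6 mm ahead of it (ctrl.tips_ahead is the distance from the TCP to the fingertips, in m); z points along the fingers, y is the direction in which the jaws open and shut (so a half turn about z gives the same grasp; the last joint's range is limited). The gripper opens to 85 mm and grips with 20 to 120 N. Pads are 22 mm wide; open, the fingers measure 114 mm over their backs; the gripper's body (76 mm by 85 mm) begins 54 mm behind the grasp point. The pads swing forward as they close: fully open they stand 13 mm farther back than shut.
Start: joints at [0.954, 0.286, 1.577, -0, 1.279, -0.15], TCP at [0.304, 0.603, 0.217] pointing down, gripper open.
Joint ranges: [-2.77, 2.77], [-0.9, 2.22], [0.21, 2.48], [-1.53, 4.67], [0.24, 2.81], [-2.84, 2.84]. Speed limits (rad/s): [2.79, 2.79, 3.14, 3.14, 3.14, 3.14].

### API

Orientations are given as a unit quaternion [x, y, z, w].
In Python, from plant import ctrl, viewer, workorder gives the robot as it stands.
- The arm moves only by the tool drive_tool, never from a script. Its argument "deltas" is a list of rows, each an object of numbers: "dx", "dy", "dz": the shift along the world's x, y, z in m; "rx", "ry", "rz": the turn, a rotation vector about the world's x, y, z in degrees; "jaw": the finger opening in m, from 0 to 0.0854. In form: [{"dx": .., "dy": .., "dz": .., "rx": .., "ry": .., "rz": .., "jaw": ..}, ...]. A call has 1 to 20 rows; each row shifts and turns the commanded pose from where the row before left it; what a row does not reach is not made up. A row lasts 1/8 s, in which the tool goes at most 62.5 mm and 10.7 degrees, less where a joint would pass 70% of its speed; a pose out of reach is approached as far as the arm can. A call with a gripper value outside its range is refused whole. The fingers move at their own pace and stop on an object; "squeeze" is the grip in N (left out, the last holds). Time passes only in rows, so rows that do not move let the fingers close. It gives the time, the measured TCP pose, the force and the opening at its end, in the units of the state.
- ctrl.get_state(): the state, without advancing time (a new reading comes with each control period).
- viewer.read_camera(name): name is "side" or "top" or "wrist"; returns the picture (480x640x3 uint8, red, green, blue); there is no depth.
- viewer.camera_info(name): a dict with "K" (3x3 intrinsics, pixels), "R" (3x3) and "t" (3): a world point X has camera coordinates R X + t; the wrist camera has in their place "T_tool_cam" (4x4, takes a point from camera to tool coordinates, whose origin is the TCP and whose axes are the flange's). Camera axes: x right, y down, z forward; pixel columns grow to the right and rows downward; lengths in m; the calibration is good to about 2 mm. A picture is of the moment at which its call begins: read the wrist's pose just before it. camera_info takes no time and is no camera call.
- workorder.sign_off(): hands the job in, once; it reports no verdict.
The state is a dict: "time": time; "qpos": joint angles; "dq": joint speeds; "joint_efforts": joint torques, N m; "eef_pos": TCP position; "tcp_rot": TCP orientation; "contact_force": force on the tool from outside, world axes, zero at the start; "wrist_torque": the same for the moment, N m; "opening": opening from 0.0 (shut) to 1.0 (fully open).
Only numpy, scipy, OpenCV 4.12 (cv2) and the standard library are available. Lean on these libraries where they do the work, as an engineer would, in place of code of your own. Each camera call takes 0.05 s, during which the arm holds its last target. There are 200 camera calls.

### The job

Set the metal cuvette carrier between the rails on the open infeed side of the photometer's white hood, the side away from the end stop, and pass it, round nose first, through the tunnel under the hood until the nose has pushed the spring plunger of the end stop fully in and the tail has gone in under the hood. Leave it there, resting flat on the plate with the plunger pressed; keep the carrier upright all the way and do not disturb the wash bottle and the beaker.

Things in the scene. Friction and masses are not known exactly. Their poses are not given: they have to be found in the camera images.
- carrier: Cuvette carrier: aluminium bar lying flat, 180 long (x) x 40 wide (y) x 30 high, 0.3 to 0.6 kg. +x end: half-round nose (radius 20, straight sides end 70 ahead of the origin); -x end: square tail. Two small fixed glass cuvettes stand 12 above its top, 50 and 70 behind the origin. Origin: mid-length, on the underside; z up. Pinch it across the 40 width, anywhere; balances near the origin.
- carrier_nose (a point): Tip of the carrier's round nose, 90 ahead of its origin, 15 above the underside.
- carrier_tail (a point): Middle of the carrier's square tail face, 90 behind its origin, 15 above the underside.
- hood: Photometer, fixed. Origin at table height under the middle of its white hood; x along the tunnel in the direction of travel (infeed -x, end stop +x), z up. Steel plate 76 wide, upper face 6 above the table, x = -180 to 220, with two rails 47 apart inside, tops 14 above the table, x = -175 to 205. Beside the hood: white box (+y, 56 high, to y = 120), black lamp tube (-y, 49 high, to y = -85).
- tunnel_in (a point): Infeed mouth of the tunnel at hood x = -40, mid-width, on the plate (6 above the table). The tunnel is 45 wide between the hood's walls; the roof spans 53 to 61 above the table, so a gripper cannot go in but its body passes above.
- tunnel_out (a point): Far mouth of the tunnel at hood x = +40, mid-width, on the plate. Beyond it the dark end stop block (20 long, 46 wide, top 40 above the table) is clamped at a place that differs each run and is not reported: with the plunger fully in, its tip is 110 to 130 beyond this mouth; feel for it.
- plunger (a joint): Plunger of the end stop, on the tunnel's axis, 22 above the table, 16 diameter: 0 m when out, 0.010 m fully in, where it meets a hard stop. It goes in along the hood's +x; a weak spring (under 1 N) pushes it out, and the carrier's friction on the plate is enough to keep it in.
- wash_bottle: Loose bystander: white wash bottle 64 diameter, 143 high, red cap with a spout. Origin under its middle.
- beaker: Loose bystander: glass beaker 76 diameter, 85 high. Origin under its middle.
Not all that is in view belongs to the job. There is more than one size of the carrier; the job needs the middle-sized.

How it is judged:
By the outcome, as a careful person would: the job done as asked, in the order asked, and still so for the second after the job is handed in, with the robot touching nothing.
It also fails if it takes over 58 s, if anything falls off the work surface, if the arm or the gripper's body presses on something with over 40 N, if the wrist force passes 120 N, or if a joint passes its speed limit or range.

## Working session

There is one attempt and no reset: what is moved stays moved. The work goes in short steps, Python scripts to look and compute and a tool call to move; the robot and the scene stay as the last step left them, time stands still between calls to the robot, and variables do not carry over. Pictures are saved under pics/ and viewed, about 8 in all and at most 12, crops included, and the job is handed in when it is done.

Besides the shell and the picture viewer there is one more tool, called after "Call:" by a JSON object that holds its "name" and its "arguments". drive_tool: Moves the arm, as the interface text tells. Its arguments: {"type":"object","properties":{"deltas":{"type":"array"},"squeeze":{"type":"number"}},"required":["deltas"]}

```bash
mkdir -p pics
cat > h.py <<'E'
import numpy as np, cv2
from plant import ctrl, viewer, workorder
def snap(n,f):
    im=viewer.read_camera(n); cv2.imwrite('pics/'+f,im[:,:,::-1]); return im
def ray(n,uv,z):
    c=viewer.camera_info(n);K,R,t=map(np.array,(c['K'],c['R'],c['t']))
    o=-R.T@t; out=[]
    for p in np.atleast_2d(uv):
        d=R.T@np.linalg.solve(K,[p[0],p[1],1]); out.append(o+d*(z-o[2])/d[2])
    return np.array(out)
def proj(n,X):
    c=viewer.camera_info(n);K,R,t=map(np.array,(c['K'],c['R'],c['t']))
    p=(K@(R@np.atleast_2d(X).T+t[:,None])).T; return p[:,:2]/p[:,2:]
E
python3 - <<'E'
from h import *
snap('top','top1.png');snap('side','side1.png')
for n in('top','side'):
    c=viewer.camera_info(n);R=np.array(c['R']);print(n,np.round(-R.T@np.array(c['t']),3),np.round(R,2).tolist(),np.array(c['K'])[0,0])
s=ctrl.get_state();print(s['tcp_rot'],s['contact_force'],ctrl.tips_ahead)
E
```

```text
top [0.411 0.005 1.523] [[-0.0, -1.0, -0.0], [-1.0, 0.0, -0.06], [0.06, 0.0, -1.0]] 567.0311515526735
side [ 0.15  -1.183  1.1  ] [[0.96, -0.27, 0.01], [-0.16, -0.62, -0.77], [0.21, 0.74, -0.64]] 590.5097144009242
[ 2.31268427e-01  9.72889371e-01 -1.01301270e-03 -3.99542380e-04] [-0.37975256  0.23671793  0.07436175] 0.025
```

View pics/top1.png

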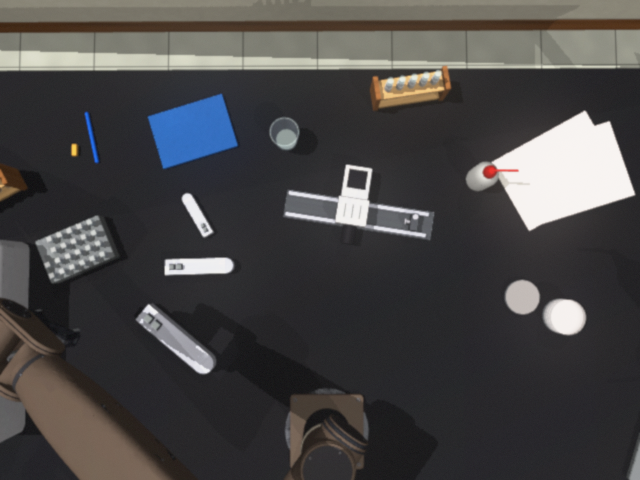

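View pics/side1.png

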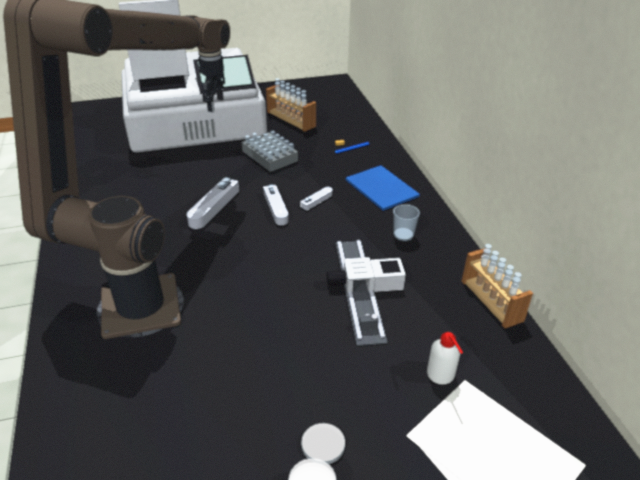

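Top view: three carriers at left. The middle-sized one (about 180 mm) is at (199,266), nose right and cuvettes left. The photometer runs from (285,203) to (433,225), with the end stop at the right near (413,222), so the infeed is on the left (+y).

```bash
cat > m1.py <<'E'
from h import *
im=cv2.imread('pics/top1.png');g=cv2.cvtColor(im,cv2.COLOR_BGR2GRAY)
def rect(box,th,z,name):
    x0,y0,x1,y1=box;m=np.zeros_like(g);m[y0:y1,x0:x1]=(g[y0:y1,x0:x1]>th)*255
    cs,_=cv2.findContours(m,0,1);c=np.vstack([k for k in cs if cv2.contourArea(k)>30]) if name=='plate' else max(cs,key=cv2.contourArea)
    w=ray('top',c.reshape(-1,2).astype(float),z)[:,:2]
    r=cv2.minAreaRect((w*1000).astype(np.float32));print(name,th,np.round(r[0],1),np.round(r[1],1),r[2]);return w
for th in(90,130):
    rect((155,250,245,282),th,.03,'mid');rect((175,188,220,242),th,.03,'small');rect((130,295,222,380),th,.03,'large')
for th in(60,80):
  # plate ends left of hood and right of hood
  rect((275,185,336,240),th,.006,'L');rect((372,195,445,245),th,.006,'R')
s=ray('top',[[353,210],[484,175],[285,133],[413,222]],.05);print(np.round(s,3))
z=cv2.resize(im[150:290,150:450],None,fx=2.66,fy=2.66,interpolation=2);cv2.imwrite('pics/z1.png',z)
E
python3 m1.py
```

```text
mid 90 [433.3 333.6] [ 44.6 182.2] 1.4378890991210938
small 90 [569.3 341. ] [129.2  33. ] 30.479705810546875
large 90 [239.2 390.5] [239.9  57.4] 50.315975189208984
mid 130 [432.5 333.5] [181.7  42.1] 89.80459594726562
small 130 [569.6 341. ] [125.9  30.8] 30.29633140563965
large 130 [238.9 390.9] [236.8  54.4] 50.35543441772461
L 60 [591.1  38.2] [144.3  79.5] 80.78610229492188
R 60 [ 552.4 -204.8] [169.3  79.8] 81.01347351074219
L 80 [591.   37.4] [141.6  74.8] 80.97872161865234
R 80 [ 552.5 -203.6] [167.1  75.3] 81.012451171875
[[ 0.577 -0.073  0.05 ]
 [ 0.668 -0.417  0.05 ]
 [ 0.781  0.105  0.05 ]
 [ 0.545 -0.229  0.05 ]]
```

View pics/z1.png

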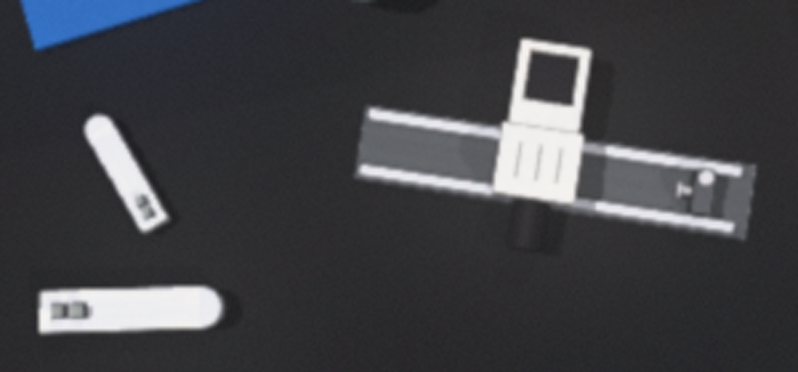

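Call:
{"name": "drive_tool", "arguments": {"deltas": [{"dx":0.018,"dy":-0.0385,"rz":-9},{"dx":0.018,"dy":-0.0385,"rz":-9},{"dx":0.018,"dy":-0.0385,"rz":-9},{"dx":0.018,"dy":-0.0385,"rz":-9},{"dx":0.018,"dy":-0.0385,"rz":-9},{"dx":0.018,"dy":-0.0385,"rz":-9},{"dx":0.021,"dy":-0.039,"rz":-9.3},{}]}}

```text
schema error: expected keys dx, dy, dz, rx, ry, rz, jaw
```

```bash
cat >> h.py <<'E'
from scipy.spatial.transform import Rotation as Ro
def wsnap(f):
    s=ctrl.get_state(); im=snap('wrist',f); np.savez('pics/'+f+'.npz',p=s['eef_pos'],q=s['tcp_rot']); return im
def wray(f,uv,z):
    d=np.load('pics/'+f+'.npz');c=viewer.camera_info('wrist');T=np.array(c['T_tool_cam']);K=np.array(c['K'])
    R=Ro.from_quat(d['q']).as_matrix();A=R@T[:3,:3];o=R@T[:3,3]+d['p']
    uv=np.atleast_2d(uv).astype(float);k=np.c_[uv,np.ones(len(uv))]@np.linalg.inv(K).T@A.T
    return o+k*((z-o[2])/k[:,2])[:,None]
E
python3 - <<'E'
from h import *
wsnap('w1.png');s=ctrl.get_state();print(s['eef_pos'],s['tcp_rot'],s['opening'],s['time']);c=viewer.camera_info('wrist');print(np.round(c['T_tool_cam'],3))
E
```

```text
[0.30344389 0.60233747 0.21541848] [ 2.31302402e-01  9.72881451e-01 -8.71126504e-04 -3.49844145e-04] 0.9994663001616161 0.15
[[ 0.001 -0.965 -0.262  0.066]
 [ 1.     0.     0.001 -0.   ]
 [-0.001 -0.262  0.965 -0.159]
 [ 0.     0.     0.     1.   ]]
```

View pics/w1.png

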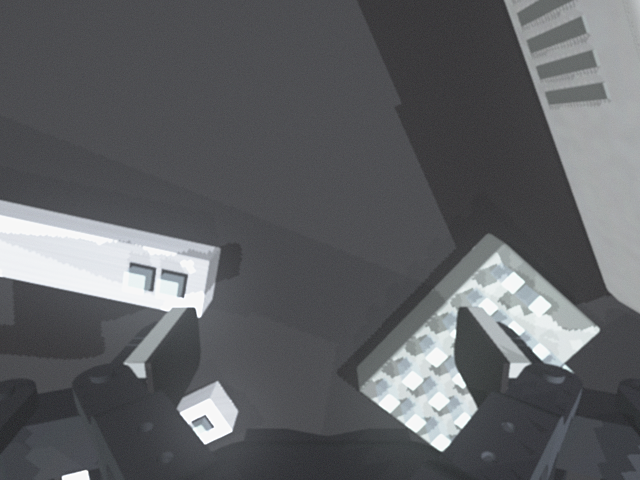

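All keys are needed in each row, so the arm did not move. That wrist view is from the start pose: the large carrier at (150,270), the tube rack at right.

Call:
{"name": "drive_tool", "arguments": {"deltas": [{"dx":0.018,"dy":-0.0385,"dz":0,"rx":0,"ry":0,"rz":-9,"jaw":0.085},{"dx":0.018,"dy":-0.0385,"dz":0,"rx":0,"ry":0,"rz":-9,"jaw":0.085},{"dx":0.018,"dy":-0.0385,"dz":0,"rx":0,"ry":0,"rz":-9,"jaw":0.085},{"dx":0.018,"dy":-0.0385,"dz":0,"rx":0,"ry":0,"rz":-9,"jaw":0.085},{"dx":0.018,"dy":-0.0385,"dz":0,"rx":0,"ry":0,"rz":-9,"jaw":0.085},{"dx":0.018,"dy":-0.0385,"dz":0,"rx":0,"ry":0,"rz":-9,"jaw":0.085},{"dx":0.021,"dy":-0.039,"dz":0,"rx":0,"ry":0,"rz":-9.3,"jaw":0.085},{"dx":0,"dy":0,"dz":0,"rx":0,"ry":0,"rz":0,"jaw":0.085},{"dx":0,"dy":0,"dz":0,"rx":0,"ry":0,"rz":0,"jaw":0.085}]}}

```text
time: 1.27
eef_pos: [0.4325, 0.333, 0.2163]
tcp_rot: [0.707, 0.707, -0.0, -0.0]
contact_force: [-0.4, -0.0, 0.6]
opening: 0.994
```

Run:
```python
from h import *
wsnap('w2.png');s=ctrl.get_state();print(s['eef_pos'],s['tcp_rot'],s['contact_force'],s['time'])
```

```text
[0.43227383 0.33337479 0.21635527] [ 7.06878402e-01  7.07335036e-01 -8.83206946e-05 -2.52116829e-04] [0.35328597 0.11066137 0.16565609] 1.325
```

View pics/w2.png

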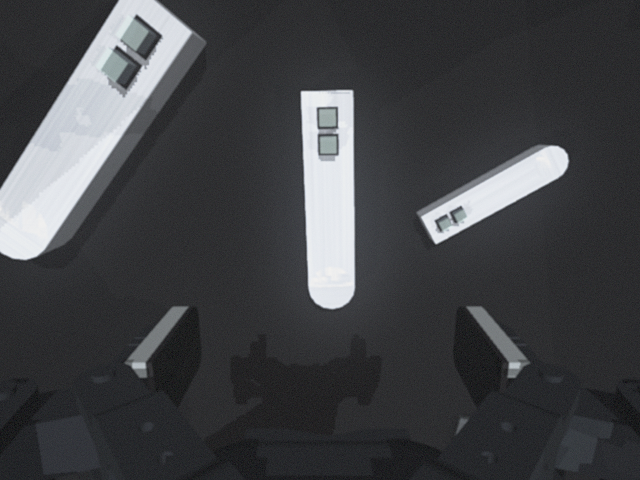

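Run:
```python
from h import *
im=cv2.imread('pics/w2.png',0)
m=np.zeros_like(im);m[80:320,290:365]=(im[80:320,290:365]>130)*255
cs,_=cv2.findContours(m,0,1);c=max(cs,key=cv2.contourArea).reshape(-1,2)
w=wray('w2.png',c,.03)[:,:2]
r=cv2.minAreaRect((w*1000).astype(np.float32));print(r)
print(np.round(wray('w2.png',[[327,91],[331,308]],[.03]),4))
# side lines
for side in (0,1):
    P=[]
    for v in range(110,270,4):
        xs=np.where(m[v]>0)[0]; P.append((xs[0] if side==0 else xs[-1],v))
    W=wray('w2.png',P,.03);f=np.polyfit(W[:,1],W[:,0],1);print('edge',np.round(f,4),'x at y=.333',np.polyval(f,.333),np.degrees(np.arctan(f[0])))
```

```text
((434.51605224609375, 335.52447509765625), (40.49923324584961, 180.25001525878906), 1.4629253149032593)
[[0.4326 0.4249 0.03  ]
 [0.4361 0.2455 0.03  ]]
edge [-0.0259  0.4233] x at y=.333 0.41471361010277735 -1.482586188394581
edge [-0.0258  0.463 ] x at y=.333 0.4544310301489981 -1.4759080962841804
```

Wrist view: the middle carrier spans (327,91) tail to (331,308) nose. Measured 180.2 x 40.5 mm, centre (0.4345, 0.335), yaw 1.5° off -y, which agrees with the top view. Grasping.

Call:
{"name": "drive_tool", "arguments": {"deltas": [{"dx":0.002,"dy":0.002,"dz":-0.04,"rx":0,"ry":0,"rz":1.5,"jaw":0.085},{"dx":0,"dy":0,"dz":-0.04,"rx":0,"ry":0,"rz":0,"jaw":0.085},{"dx":0,"dy":0,"dz":-0.04,"rx":0,"ry":0,"rz":0,"jaw":0.085},{"dx":0,"dy":0,"dz":-0.03,"rx":0,"ry":0,"rz":0,"jaw":0.085},{"dx":0,"dy":0,"dz":-0.02,"rx":0,"ry":0,"rz":0,"jaw":0.085},{"dx":0,"dy":0,"dz":-0.01,"rx":0,"ry":0,"rz":0,"jaw":0.085},{"dx":0,"dy":0,"dz":0,"rx":0,"ry":0,"rz":0,"jaw":0.085},{"dx":0,"dy":0,"dz":0,"rx":0,"ry":0,"rz":0,"jaw":0.03},{"dx":0,"dy":0,"dz":0,"rx":0,"ry":0,"rz":0,"jaw":0.03},{"dx":0,"dy":0,"dz":0,"rx":0,"ry":0,"rz":0,"jaw":0.03},{"dx":0,"dy":0,"dz":0,"rx":0,"ry":0,"rz":0,"jaw":0.03},{"dx":0,"dy":0,"dz":0,"rx":0,"ry":0,"rz":0,"jaw":0.03},{"dx":0,"dy":0,"dz":0,"rx":0,"ry":0,"rz":0,"jaw":0.03}], "squeeze": 60}}

```text
time: 2.95
eef_pos: [0.4347, 0.3347, 0.0365]
tcp_rot: [0.698, 0.716, -0.0, -0.0]
contact_force: [-0.7, 0.4, -0.3]
opening: 0.35
```

Run:
```python
from h import *
a=wsnap('w3.png');s=ctrl.get_state();print(s['eef_pos'],s['opening'],s['time'])
b=snap('side','s3.png')
cv2.imwrite('pics/c3.png',np.hstack([cv2.resize(a,(400,300)),cv2.resize(b[140:260,170:330],(400,300),interpolation=2)])[:,:,::-1])
```

```text
[0.43470775 0.33474933 0.03650686] 0.35291587308377864 3.0
```

View pics/c3.png

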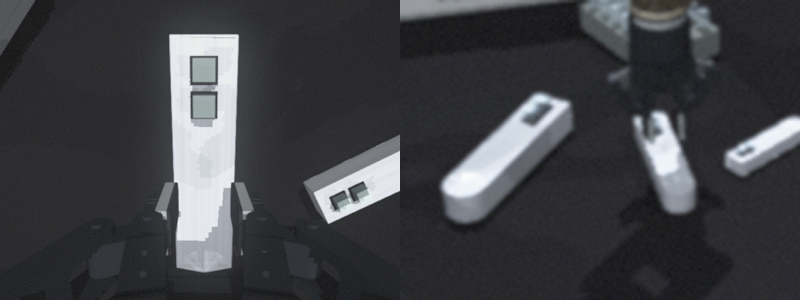

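The fingers straddle the carrier at mid-length. I'll check that the grip is real by commanding further closing.

Call:
{"name": "drive_tool", "arguments": {"deltas": [{"dx":0,"dy":0,"dz":0,"rx":0,"ry":0,"rz":0,"jaw":0.0},{"dx":0,"dy":0,"dz":0,"rx":0,"ry":0,"rz":0,"jaw":0.0},{"dx":0,"dy":0,"dz":0,"rx":0,"ry":0,"rz":0,"jaw":0.0},{"dx":0,"dy":0,"dz":0.01,"rx":0,"ry":0,"rz":0,"jaw":0.0},{"dx":0,"dy":0,"dz":0.01,"rx":0,"ry":0,"rz":0,"jaw":0.0},{"dx":0,"dy":0,"dz":0,"rx":0,"ry":0,"rz":0,"jaw":0.0},{"dx":0,"dy":0,"dz":0,"rx":0,"ry":0,"rz":0,"jaw":0.0}]}}

```text
time: 3.92
eef_pos: [0.4348, 0.3348, 0.0568]
tcp_rot: [0.698, 0.716, 0.0, 0.0]
contact_force: [0.3, -0.5, 0.5]
opening: 0.001
```

Run:
```python
from h import *
a=wsnap('w4.png');s=ctrl.get_state();print(s['eef_pos'],s['opening'],s['time'],ctrl.tips_ahead)
b=snap('side','s4.png')
cv2.imwrite('pics/c4.png',np.hstack([cv2.resize(a,(400,300)),cv2.resize(b[140:260,170:330],(400,300),interpolation=2)])[:,:,::-1])
```

```text
[0.43458202 0.33470452 0.0564323 ] 0.00010072019048241269 3.975 0.025
```

View pics/c4.png

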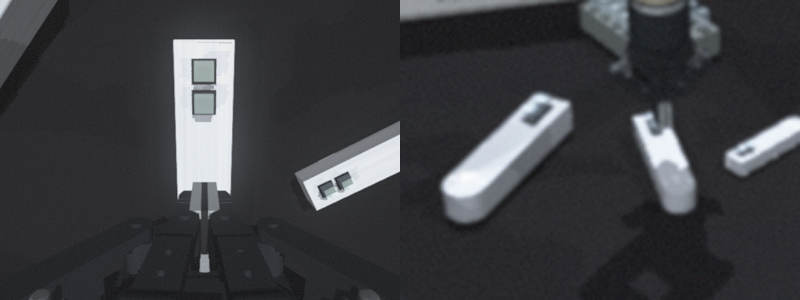

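The carrier is undisturbed; the fingers closed above it. I'll find the real tip reach from the wrist image.

Run:
```python
from h import *
c=viewer.camera_info('wrist');T=np.linalg.inv(np.array(c['T_tool_cam']));K=np.array(c['K'])
def pj(X):
    p=K@(T@np.r_[X,1])[:3];return np.round(p[:2]/p[2],1)
for z in(-.01,0,.01,.02,.025,.03): print(z,'shut',pj([.011,0,z]),'open',pj([.011,.0425,z]),pj([.011,-.0425,z]),'half30',pj([.011,.015,z]))
im=cv2.imread('pics/w4.png');cv2.imwrite('pics/c5.png',cv2.resize(im[240:480,220:440],None,fx=2.4,fy=2.4))
```

```text
-0.01 shut [326.8 279.5] open [441.6 279.5] [211.9 279.4] half30 [367.3 279.5]
0 shut [326.8 270.6] open [435.  270.7] [218.5 270.6] half30 [365.  270.7]
0.01 shut [326.8 262.8] open [429.1 262.8] [224.4 262.7] half30 [362.9 262.8]
0.02 shut [326.8 255.7] open [423.8 255.8] [229.7 255.7] half30 [361.  255.8]
0.025 shut [326.8 252.5] open [421.4 252.5] [232.1 252.4] half30 [360.2 252.5]
0.03 shut [326.8 249.4] open [419.1 249.4] [234.5 249.4] half30 [359.3 249.4]
```

View pics/c5.png

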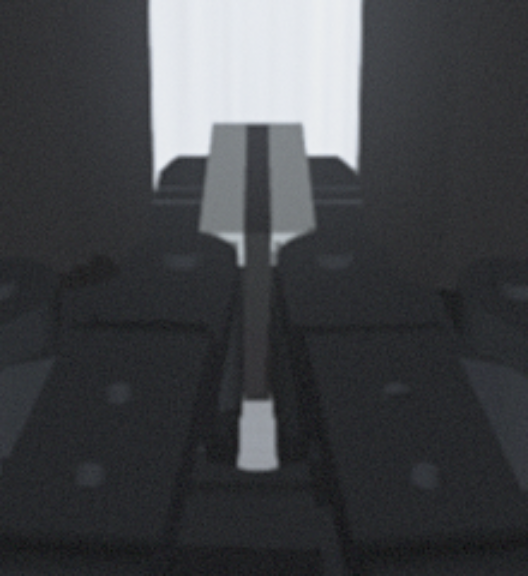

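The tip edge is at wrist row about 291, which implies tips about 20 mm *behind* the TCP rather than 25 mm ahead. I'll check this against the side camera before acting.

Run:
```python
from h import *
for z in(.02,.03,.05,.07,.08,.09): print(z,np.round(proj('side',[.4346,.3347,z]),1), np.round((proj('side',[.4346,.3347,z])-[170,140])*[2.5,2.5]))
print(ctrl.get_state())
im=cv2.imread('pics/s4.png');cv2.imwrite('pics/c6.png',cv2.resize(im[150:230,235:315],(640,640)[:2],interpolation=2)[:600])
c=viewer.camera_info('wrist');T=np.linalg.inv(np.array(c['T_tool_cam']));K=np.array(c['K'])
for z in(-.05,-.04,-.03,-.025,-.02,-.015):
    q=[(lambda p:np.round(p[:2]/p[2],1))(K@(T@np.r_[X,z,1])[:3]) for X in([.011,.0],[.011,.0425])];print(z,q)
```

```text
0.02 [[276.3 202.9]] [[266. 157.]]
0.03 [[276.2 200.3]] [[266. 151.]]
0.05 [[276.  195.1]] [[265. 138.]]
0.07 [[275.7 189.7]] [[264. 124.]]
0.08 [[275.6 187. ]] [[264. 118.]]
0.09 [[275.4 184.3]] [[264. 111.]]
{'time': 4.025, 'qpos': array([4.71267786e-01, 2.01718690e-01, 1.99910543e+00, 4.86526353e-06,
       9.41360089e-01, 4.45928447e-01]), 'dq': array([ 6.31843939e-05,  3.54362864e-03,  3.02289568e-03,  1.55238623e-03,
        4.68588346e-07, -1.63270402e-04]), 'joint_efforts': array([ 5.43309561e-04, -3.25496650e+01, -2.44835365e+01,  9.82595765e-07,
       -2.72226993e-03,  3.85430440e-05]), 'eef_pos': array([0.43447919, 0.33463956, 0.05627438]), 'tcp_rot': array([ 6.98092455e-01,  7.16007567e-01, -2.79491583e-04, -9.68105038e-05]), 'contact_force': array([-0.37865687,  0.15693846, -0.67623249]), 'wrist_torque': array([ 0.01463531,  0.01414787, -0.00028878]), 'opening': -0.0011209204860066471}
-0.05 [array([326.8, 329. ]), array([478.9, 329. ])]
-0.04 [array([326.8, 313.8]), array([467.5, 313.9])]
-0.03 [array([326.8, 300.8]), array([457.7, 300.8])]
-0.025 [array([326.8, 294.9]), array([453.2, 294.9])]
-0.02 [array([326.8, 289.4]), array([449.1, 289.5])]
-0.015 [array([326.8, 284.3]), array([445.3, 284.3])]
```

View pics/c6.png

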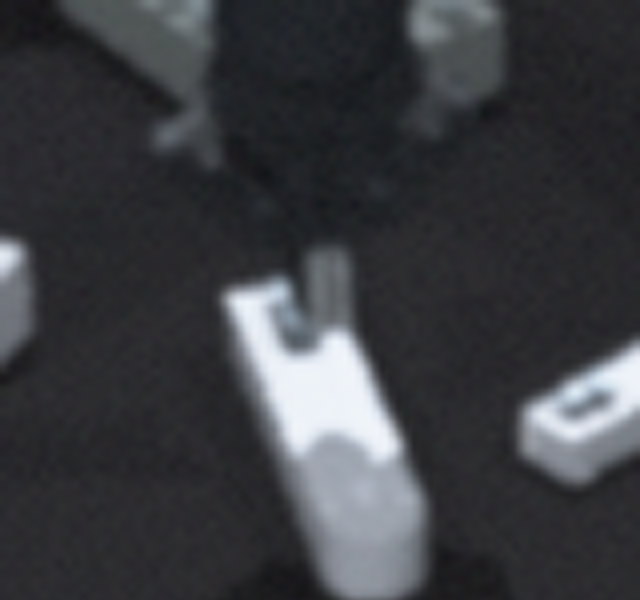

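Both views agree: the tips are about 20 mm behind the reported TCP when shut (side pixel (276,190.6) gives z≈0.07 at TCP z 0.056). The nominal +25 mm is wrong here, by about 45 mm. For tips 14 mm above the table I need TCP z ≈ -0.008.

Call:
{"name": "drive_tool", "arguments": {"deltas": [{"dx":0,"dy":0,"dz":0,"rx":0,"ry":0,"rz":0,"jaw":0.08},{"dx":0,"dy":0,"dz":0,"rx":0,"ry":0,"rz":0,"jaw":0.08},{"dx":0,"dy":0,"dz":0,"rx":0,"ry":0,"rz":0,"jaw":0.08},{"dx":0,"dy":0,"dz":0,"rx":0,"ry":0,"rz":0,"jaw":0.08},{"dx":0,"dy":0,"dz":0,"rx":0,"ry":0,"rz":0,"jaw":0.08},{"dx":0,"dy":0,"dz":-0.02,"rx":0,"ry":0,"rz":0,"jaw":0.08},{"dx":0,"dy":0,"dz":-0.02,"rx":0,"ry":0,"rz":0,"jaw":0.08},{"dx":0,"dy":0,"dz":-0.014,"rx":0,"ry":0,"rz":0,"jaw":0.08},{"dx":0,"dy":0,"dz":-0.01,"rx":0,"ry":0,"rz":0,"jaw":0.08},{"dx":0,"dy":0,"dz":0,"rx":0,"ry":0,"rz":0,"jaw":0.03},{"dx":0,"dy":0,"dz":0,"rx":0,"ry":0,"rz":0,"jaw":0.03},{"dx":0,"dy":0,"dz":0,"rx":0,"ry":0,"rz":0,"jaw":0.03},{"dx":0,"dy":0,"dz":0,"rx":0,"ry":0,"rz":0,"jaw":0.03},{"dx":0,"dy":0,"dz":0,"rx":0,"ry":0,"rz":0,"jaw":0.03},{"dx":0,"dy":0,"dz":0,"rx":0,"ry":0,"rz":0,"jaw":0.03},{"dx":0,"dy":0,"dz":0,"rx":0,"ry":0,"rz":0,"jaw":0.03}], "squeeze": 60}}

```text
time: 6.02
eef_pos: [0.4356, 0.3352, -0.0065]
tcp_rot: [0.698, 0.716, 0.001, 0.0]
contact_force: [0.8, 0.9, 6.4]
opening: 0.454
```

Call:
{"name": "drive_tool", "arguments": {"deltas": [{"dx":0,"dy":0,"dz":0.01,"rx":0,"ry":0,"rz":0,"jaw":0.03},{"dx":0,"dy":0,"dz":0.02,"rx":0,"ry":0,"rz":0,"jaw":0.03},{"dx":0,"dy":0,"dz":0.03,"rx":0,"ry":0,"rz":0,"jaw":0.03},{"dx":0,"dy":0,"dz":0.02,"rx":0,"ry":0,"rz":0,"jaw":0.03},{"dx":0,"dy":0,"dz":0,"rx":0,"ry":0,"rz":0,"jaw":0.03},{"dx":0,"dy":0,"dz":0,"rx":0,"ry":0,"rz":0,"jaw":0.03}]}}

```text
time: 6.78
eef_pos: [0.4333, 0.3341, 0.0708]
tcp_rot: [0.698, 0.716, -0.002, -0.001]
contact_force: [-0.7, -1.1, -4.5]
opening: 0.454
```

Run:
```python
from h import *
a=wsnap('w7.png');s=ctrl.get_state();print(s['eef_pos'],s['tcp_rot'],s['contact_force'],s['wrist_torque'],s['opening'],s['time'])
g=cv2.cvtColor(a,cv2.COLOR_RGB2GRAY);m=((g>150)*255).astype(np.uint8);m[:,:230]=0;m[:,430:]=0;m[270:]=0
cs,_=cv2.findContours(m,0,1);c=max(cs,key=cv2.contourArea)
print(cv2.boundingRect(c))
for v in range(60,260,30):
    xs=np.where(m[v])[0];print(v,xs[[0,-1]] if len(xs) else None,end=' ')
b=snap('side','s7.png')
cv2.imwrite('pics/c7.png',np.hstack([cv2.resize(a,(400,300)),cv2.resize(b[110:230,170:330],(400,300),interpolation=2)])[:,:,::-1])
```

```text
[0.43321928 0.3339923  0.07056217] [ 6.98089841e-01  7.16007522e-01 -1.84773248e-03 -6.22397625e-04] [-0.61758439  0.64203022 -3.75199063] [ 0.02197506  0.02808243 -0.01446551] 0.4514036528633485 6.825
(251, 29, 152, 241)
60 [252 401] 90 [253 400] 120 [255 399] 150 [256 398] 180 [257 396] 210 [258 395] 240 [260 394]
```

Grip holds (opening 0.45, about 4 N load, little moment). I'll carry it over the infeed, aligned to the tunnel.

Call:
{"name": "drive_tool", "arguments": {"deltas": [{"dx":0.01,"dy":-0.017,"dz":0,"rx":0,"ry":0,"rz":-1,"jaw":0.03},{"dx":0.02,"dy":-0.033,"dz":0,"rx":0,"ry":0,"rz":-1.5,"jaw":0.03},{"dx":0.02,"dy":-0.033,"dz":0,"rx":0,"ry":0,"rz":-1.5,"jaw":0.03},{"dx":0.02,"dy":-0.033,"dz":0,"rx":0,"ry":0,"rz":-1.5,"jaw":0.03},{"dx":0.02,"dy":-0.033,"dz":0,"rx":0,"ry":0,"rz":-1.5,"jaw":0.03},{"dx":0.02,"dy":-0.033,"dz":0,"rx":0,"ry":0,"rz":-1.5,"jaw":0.03},{"dx":0.02,"dy":-0.033,"dz":0,"rx":0,"ry":0,"rz":-1,"jaw":0.03},{"dx":0.02,"dy":-0.033,"dz":0,"rx":0,"ry":0,"rz":-1,"jaw":0.03},{"dx":0.01,"dy":-0.017,"dz":0,"rx":0,"ry":0,"rz":0,"jaw":0.03},{"dx":0.001,"dy":-0.001,"dz":0,"rx":0,"ry":0,"rz":0,"jaw":0.03},{"dx":0,"dy":0,"dz":0,"rx":0,"ry":0,"rz":0,"jaw":0.03}]}}

```text
time: 8.25
eef_pos: [0.5949, 0.0694, 0.072]
tcp_rot: [0.761, 0.649, -0.0, -0.001]
contact_force: [0.5, 1.0, -3.7]
opening: 0.452
```

Run:
```python
from h import *
a=wsnap('w8.png');s=ctrl.get_state();print(s['eef_pos'],s['tcp_rot'],s['contact_force'],s['wrist_torque'],s['opening'],s['time'])
b=snap('top','t8.png')
cv2.imwrite('pics/c8.png',np.hstack([cv2.resize(a,(400,300)),cv2.resize(b[170:260,275:395],(400,300),interpolation=2)])[:,:,::-1])
```

```text
[0.59482789 0.06971702 0.07206138] [ 7.60357656e-01  6.49504201e-01 -3.85017434e-04 -6.16458259e-04] [ 0.45626632  1.59611392 -4.04671724] [ 0.02368207 -0.05660214  0.02214519] 0.4536601071443014 8.3
```

View pics/c8.png

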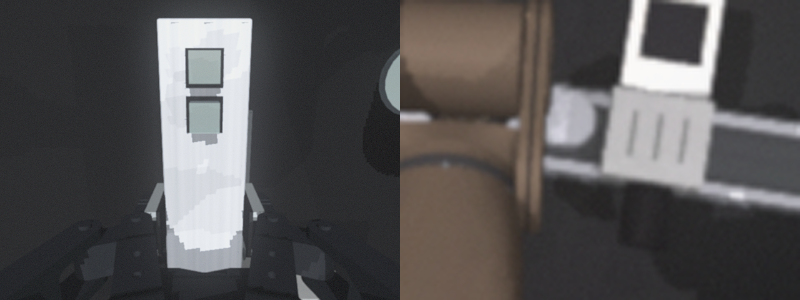

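Wrist: the carrier is level in the jaws, tail edge at row ~29 full scale. Top: the nose is above the rails, just short of the hood. Now measure the rail axis and the held carrier's axis.

```bash
cat > m2.py <<'E'
from h import *
from scipy.signal import find_peaks
im=cv2.GaussianBlur(cv2.imread('pics/top1.png',0),(3,3),0).astype(float)
mids=[]
for u in list(range(292,334,2))+list(range(378,404,2)):
    v0=int(190+(u-285)*.152); col=im[v0-5:v0+42,u]; pk,_=find_peaks(col,prominence=15)
    if len(pk)<2: continue
    pk=sorted(pk[np.argsort(col[pk])[-2:]]); sub=[]
    for p in pk:
        k=np.arange(max(p-2,0),min(p+3,len(col)));w=col[k]-col[k].min();sub.append(v0-5+(k*w).sum()/w.sum())
    W=ray('top',[[u,sub[0]],[u,sub[1]]],.014);mids.append([*W.mean(0)[:2],W[0,0]-W[1,0]])
M=np.array(mids);f=np.polyfit(M[:,1],M[:,0],1);r=M[:,0]-np.polyval(f,M[:,1]);k=abs(r)<.0015
f=np.polyfit(M[k,1],M[k,0],1)
print('axis x=',f,'deg',np.degrees(np.arctan(f[0])),'n',k.sum(),len(k),'rms',r[k].std(),'sep',np.median(M[:,2])*np.cos(np.arctan(f[0])))
O=np.array([.5739,-.0696]);print('old origin x',O[0],'axis x there',np.polyval(f,O[1]))
a=cv2.imread('pics/w8.png',0);s=np.load('pics/w8.png.npz')
for zt in(.105,.1085,.112):
    E=[]
    for sd in(0,1):
        P=[]
        for v in range(50,260,5):
            xs=np.where(a[v,230:420]>120)[0]+230;P.append((xs[0] if sd==0 else xs[-1],v))
        W=wray('w8.png',P,zt)[:,:2];E.append(np.polyfit(W[:,1],W[:,0],1))
    E=np.array(E);m=E.mean(0);w=(E[1]-E[0]);y=s['p'][1]
    print(zt,'slope',E[:,0],'deg',np.degrees(np.arctan(m[0])),'width at tcp',np.polyval(w,y)*np.cos(.157),'at tail',np.polyval(w,y+.08)*np.cos(.157),'axis x at tcp y',np.polyval(m,y),'rail axis',np.polyval(f,y))
    print(' tail',wray('w8.png',[[328,30]],zt))
E
python3 m2.py
```

```text
axis x= [0.16088491 0.58472369] deg 9.139705927429004 n 34 34 rms 5.248879654646307e-05 sep 0.0567974264201377
old origin x 0.5739 axis x there 0.57352609857189
0.105 slope [0.15728211 0.1546582 ] deg 8.86500671635747 width at tcp 0.041232156969918665 at tail 0.04102482619708947 axis x at tcp y 0.5952463870463203 rail axis 0.5958812330113097
 tail [[0.60957599 0.15885216 0.105     ]]
0.1085 slope [0.15728211 0.1546582 ] deg 8.865006716357296 width at tcp 0.04008925839795579 at tail 0.03988192762512671 axis x at tcp y 0.5952512694714777 rail axis 0.5958812330113097
 tail [[0.609463   0.15816248 0.1085    ]]
0.112 slope [0.15728211 0.1546582 ] deg 8.865006716357314 width at tcp 0.038946359825992524 at tail 0.03873902905316301 axis x at tcp y 0.5952561518966353 rail axis 0.5958812330113097
 tail [[0.60935001 0.15747281 0.112     ]]
```

Rail axis 9.14° against carrier 8.87°, 0.6 mm lateral. Carrier top at z 0.1085 by its 40 mm width, level along its length. Small correction, then lower.

Call:
{"name": "drive_tool", "arguments": {"deltas": [{"dx":0.0006,"dy":0,"dz":-0.01,"rx":0,"ry":0,"rz":-0.3,"jaw":0.03},{"dx":0,"dy":0,"dz":-0.015,"rx":0,"ry":0,"rz":0,"jaw":0.03},{"dx":0,"dy":0,"dz":-0.015,"rx":0,"ry":0,"rz":0,"jaw":0.03},{"dx":0,"dy":0,"dz":-0.01,"rx":0,"ry":0,"rz":0,"jaw":0.03},{"dx":0,"dy":0,"dz":-0.008,"rx":0,"ry":0,"rz":0,"jaw":0.03},{"dx":0,"dy":0,"dz":-0.006,"rx":0,"ry":0,"rz":0,"jaw":0.03},{"dx":0,"dy":0,"dz":-0.004,"rx":0,"ry":0,"rz":0,"jaw":0.03},{"dx":0,"dy":0,"dz":-0.002,"rx":0,"ry":0,"rz":0,"jaw":0.03},{"dx":0,"dy":0,"dz":0,"rx":0,"ry":0,"rz":0,"jaw":0.03},{"dx":0,"dy":0,"dz":0,"rx":0,"ry":0,"rz":0,"jaw":0.03}]}}

```text
time: 9.6
eef_pos: [0.5967, 0.0688, 0.0029]
tcp_rot: [0.762, 0.647, 0.0, 0.0]
contact_force: [0.7, -0.6, -2.8]
opening: 0.451
```

Call:
{"name": "drive_tool", "arguments": {"deltas": [{"dx":-0.001,"dy":0,"dz":-0.0015,"rx":0,"ry":0,"rz":0,"jaw":0.03},{"dx":0,"dy":0,"dz":-0.0015,"rx":0,"ry":0,"rz":0,"jaw":0.03},{"dx":0,"dy":0,"dz":0,"rx":0,"ry":0,"rz":0,"jaw":0.03},{"dx":0,"dy":0,"dz":0,"rx":0,"ry":0,"rz":0,"jaw":0.03}]}}

```text
time: 10.1
eef_pos: [0.5954, 0.0688, -0.0004]
tcp_rot: [0.762, 0.647, 0.0, 0.0]
contact_force: [0.2, 0.7, -3.2]
opening: 0.451
```

Call:
{"name": "drive_tool", "arguments": {"deltas": [{"dx":0,"dy":0,"dz":-0.001,"rx":0,"ry":0,"rz":0,"jaw":0.03},{"dx":0,"dy":0,"dz":-0.001,"rx":0,"ry":0,"rz":0,"jaw":0.03},{"dx":0,"dy":0,"dz":0,"rx":0,"ry":0,"rz":0,"jaw":0.03},{"dx":0,"dy":0,"dz":0,"rx":0,"ry":0,"rz":0,"jaw":0.03}]}}

```text
time: 10.6
eef_pos: [0.5957, 0.0688, -0.0005]
tcp_rot: [0.762, 0.647, -0.0, -0.0]
contact_force: [-5.1, -0.5, 7.9]
opening: 0.455
```

Seated: contact exactly at the height predicted for the plate. Ease the pressure and slide in.

Call:
{"name": "drive_tool", "arguments": {"deltas": [{"dx":0,"dy":0,"dz":0.0015,"rx":0,"ry":0,"rz":0,"jaw":0.03},{"dx":-0.0008,"dy":-0.0049,"dz":0,"rx":0,"ry":0,"rz":0,"jaw":0.03},{"dx":-0.0012,"dy":-0.0074,"dz":0,"rx":0,"ry":0,"rz":0,"jaw":0.03},{"dx":-0.0012,"dy":-0.0074,"dz":0,"rx":0,"ry":0,"rz":0,"jaw":0.03},{"dx":0,"dy":0,"dz":0,"rx":0,"ry":0,"rz":0,"jaw":0.03}]}}

```text
time: 11.22
eef_pos: [0.5926, 0.0479, -0.0005]
tcp_rot: [0.762, 0.647, -0.0, 0.001]
contact_force: [-0.4, -1.9, 2.7]
opening: 0.457
```

Call:
{"name": "drive_tool", "arguments": {"deltas": [{"dx":-0.0012,"dy":-0.0074,"dz":0,"rx":0,"ry":0,"rz":0,"jaw":0.03},{"dx":-0.0012,"dy":-0.0074,"dz":0,"rx":0,"ry":0,"rz":0,"jaw":0.03},{"dx":-0.0012,"dy":-0.0074,"dz":0,"rx":0,"ry":0,"rz":0,"jaw":0.03},{"dx":-0.0012,"dy":-0.0074,"dz":0,"rx":0,"ry":0,"rz":0,"jaw":0.03},{"dx":-0.0012,"dy":-0.0074,"dz":0,"rx":0,"ry":0,"rz":0,"jaw":0.03},{"dx":-0.0012,"dy":-0.0074,"dz":0,"rx":0,"ry":0,"rz":0,"jaw":0.03},{"dx":-0.0012,"dy":-0.0074,"dz":0,"rx":0,"ry":0,"rz":0,"jaw":0.03},{"dx":-0.0012,"dy":-0.0074,"dz":0,"rx":0,"ry":0,"rz":0,"jaw":0.03},{"dx":0,"dy":0,"dz":0,"rx":0,"ry":0,"rz":0,"jaw":0.03}]}}

```text
time: 12.35
eef_pos: [0.5828, -0.0113, -0.0005]
tcp_rot: [0.762, 0.647, -0.0, 0.001]
contact_force: [0.2, 0.7, 5.9]
opening: 0.452
```

Call:
{"name": "drive_tool", "arguments": {"deltas": [{"dx":0,"dy":0,"dz":0.001,"rx":0,"ry":0,"rz":0,"jaw":0.065},{"dx":0,"dy":0,"dz":0,"rx":0,"ry":0,"rz":0,"jaw":0.065},{"dx":0,"dy":0,"dz":0,"rx":0,"ry":0,"rz":0,"jaw":0.065},{"dx":0,"dy":0,"dz":0,"rx":0,"ry":0,"rz":0,"jaw":0.065},{"dx":0.002,"dy":0.0123,"dz":0,"rx":0,"ry":0,"rz":0,"jaw":0.065},{"dx":0.0036,"dy":0.0225,"dz":0,"rx":0,"ry":0,"rz":0,"jaw":0.065},{"dx":0.004,"dy":0.0244,"dz":0,"rx":0,"ry":0,"rz":0,"jaw":0.065},{"dx":0,"dy":0,"dz":-0.001,"rx":0,"ry":0,"rz":0,"jaw":0.065},{"dx":0,"dy":0,"dz":0,"rx":0,"ry":0,"rz":0,"jaw":0.03},{"dx":0,"dy":0,"dz":0,"rx":0,"ry":0,"rz":0,"jaw":0.03},{"dx":0,"dy":0,"dz":0,"rx":0,"ry":0,"rz":0,"jaw":0.03},{"dx":0,"dy":0,"dz":0,"rx":0,"ry":0,"rz":0,"jaw":0.03},{"dx":0,"dy":0,"dz":0,"rx":0,"ry":0,"rz":0,"jaw":0.03}]}}

```text
time: 13.98
eef_pos: [0.5923, 0.0486, -0.0008]
tcp_rot: [0.763, 0.647, 0.0, 0.0]
contact_force: [0.2, -0.2, 1.2]
opening: 0.452
```

Call:
{"name": "drive_tool", "arguments": {"deltas": [{"dx":-0.0012,"dy":-0.0074,"dz":0,"rx":0,"ry":0,"rz":0,"jaw":0.03},{"dx":-0.0012,"dy":-0.0074,"dz":0,"rx":0,"ry":0,"rz":0,"jaw":0.03},{"dx":-0.0012,"dy":-0.0074,"dz":0,"rx":0,"ry":0,"rz":0,"jaw":0.03},{"dx":-0.0012,"dy":-0.0074,"dz":0,"rx":0,"ry":0,"rz":0,"jaw":0.03},{"dx":-0.0012,"dy":-0.0074,"dz":0,"rx":0,"ry":0,"rz":0,"jaw":0.03},{"dx":-0.0012,"dy":-0.0074,"dz":0,"rx":0,"ry":0,"rz":0,"jaw":0.03},{"dx":-0.0012,"dy":-0.0074,"dz":0,"rx":0,"ry":0,"rz":0,"jaw":0.03},{"dx":-0.0012,"dy":-0.0074,"dz":0,"rx":0,"ry":0,"rz":0,"jaw":0.03},{"dx":-0.0005,"dy":-0.003,"dz":0,"rx":0,"ry":0,"rz":0,"jaw":0.03},{"dx":0,"dy":0,"dz":0,"rx":0,"ry":0,"rz":0,"jaw":0.03}]}}

```text
time: 15.22
eef_pos: [0.5821, -0.0138, -0.0008]
tcp_rot: [0.762, 0.647, -0.0, 0.0]
contact_force: [-0.7, -0.8, 4.5]
opening: 0.454
```

Call:
{"name": "drive_tool", "arguments": {"deltas": [{"dx":0,"dy":0,"dz":0.001,"rx":0,"ry":0,"rz":0,"jaw":0.065},{"dx":0,"dy":0,"dz":0,"rx":0,"ry":0,"rz":0,"jaw":0.065},{"dx":0,"dy":0,"dz":0,"rx":0,"ry":0,"rz":0,"jaw":0.065},{"dx":0,"dy":0,"dz":0,"rx":0,"ry":0,"rz":0,"jaw":0.065},{"dx":0,"dy":0,"dz":0.02,"rx":0,"ry":0,"rz":0,"jaw":0.065},{"dx":0,"dy":0,"dz":0.025,"rx":0,"ry":0,"rz":0,"jaw":0.065},{"dx":0,"dy":0,"dz":0.025,"rx":0,"ry":0,"rz":0,"jaw":0.065},{"dx":0,"dy":0,"dz":0,"rx":0,"ry":0,"rz":0,"jaw":0.065},{"dx":-0.0034,"dy":-0.022,"dz":0,"rx":0,"ry":0,"rz":0,"jaw":0.065},{"dx":-0.005,"dy":-0.0315,"dz":0,"rx":0,"ry":0,"rz":0,"jaw":0.065},{"dx":-0.005,"dy":-0.0315,"dz":0,"rx":0,"ry":0,"rz":0,"jaw":0.065},{"dx":-0.005,"dy":-0.032,"dz":0,"rx":0,"ry":0,"rz":0,"jaw":0.065},{"dx":0,"dy":0,"dz":0,"rx":0,"ry":0,"rz":0,"jaw":0.065},{"dx":0,"dy":0,"dz":0,"rx":0,"ry":0,"rz":0,"jaw":0.065}]}}

```text
time: 16.98
eef_pos: [0.5632, -0.1295, 0.0695]
tcp_rot: [0.762, 0.647, -0.0, -0.001]
contact_force: [-0.4, -0.6, 0.5]
opening: 0.763
```

Run:
```python
from h import *
a=wsnap('w9.png');s=ctrl.get_state();p=s['eef_pos'];print(p,s['contact_force'],s['opening'],s['time'])
d=np.array([-.1588,-.9873]);O=np.array([.5736,-.0696]);r=p[:2]-O;print('hood x,y',r@d,r@[.9873,-.1588])
b=snap('side','s9.png');t=snap('top','t9.png')
cv2.imwrite('pics/c9.png',np.hstack([cv2.resize(a,(400,300)),cv2.resize(b[215:335,300:460],(400,300),interpolation=2)])[:,:,::-1])
```

```text
[ 0.56334591 -0.12916743  0.06952627] [-0.43481938  0.0165378   0.05260446] 0.7639309255112635 17.025
hood x,y 0.06043926975670694 -0.0006645534258844701
```

View pics/c9.png

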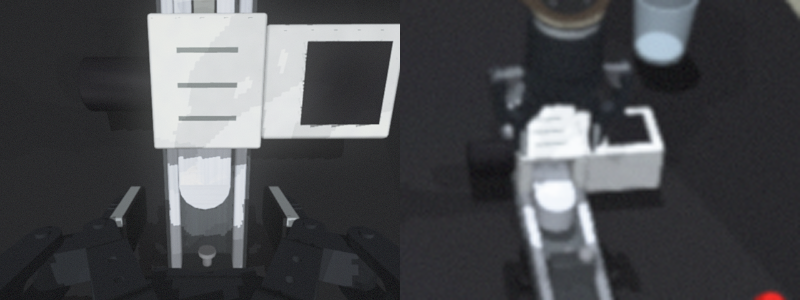

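Wrist: hood out-edge at row ~237, the carrier nose emerged to row ~334 between the rails, plunger clamp at (330,410). Measure these.

Run:
```python
from h import *
d=np.array([-.1588,-.9873]);n=np.array([.9873,-.1588]);O=np.array([.5736,-.0696])
for nm,uv,z in(('roof out edge',(325,237),.061),('roof in edge',(325,22),.061),('nose',(327,333),.036),('stop knob',(331,395),.045),('L tip?',(190,303),0.1)):
    r=wray('w9.png',[uv],z)[0,:2]-O;print(nm,np.round([r@d,r@n],4))
```

```text
roof out edge [ 0.0383 -0.0013]
roof in edge [-0.0408 -0.0009]
nose [ 0.0939 -0.0007]
stop knob [0.1228 0.0012]
L tip? [ 0.0502 -0.0449]
```

Hood edges measure at +38/-41 and the nose at 94 mm on axis, all consistent. Lower, grip near the nose, and pull on.

Call:
{"name": "drive_tool", "arguments": {"deltas": [{"dx":0,"dy":-0.001,"dz":-0.02,"rx":0,"ry":0,"rz":0,"jaw":0.065},{"dx":0,"dy":0,"dz":-0.02,"rx":0,"ry":0,"rz":0,"jaw":0.065},{"dx":0,"dy":0,"dz":-0.02,"rx":0,"ry":0,"rz":0,"jaw":0.065},{"dx":0,"dy":0,"dz":-0.0095,"rx":0,"ry":0,"rz":0,"jaw":0.065},{"dx":0,"dy":0,"dz":0,"rx":0,"ry":0,"rz":0,"jaw":0.065},{"dx":0,"dy":0,"dz":0,"rx":0,"ry":0,"rz":0,"jaw":0.03},{"dx":0,"dy":0,"dz":0,"rx":0,"ry":0,"rz":0,"jaw":0.03},{"dx":0,"dy":0,"dz":0,"rx":0,"ry":0,"rz":0,"jaw":0.03},{"dx":0,"dy":0,"dz":0,"rx":0,"ry":0,"rz":0,"jaw":0.03},{"dx":0,"dy":0,"dz":0,"rx":0,"ry":0,"rz":0,"jaw":0.03}]}}

```text
time: 18.38
eef_pos: [0.5646, -0.1316, 0.0017]
tcp_rot: [0.762, 0.647, 0.0, 0.001]
contact_force: [0.4, -1.5, 6.4]
opening: 0.454
```

Call:
{"name": "drive_tool", "arguments": {"deltas": [{"dx":0,"dy":0,"dz":0.001,"rx":0,"ry":0,"rz":0,"jaw":0.03},{"dx":-0.0012,"dy":-0.0074,"dz":0,"rx":0,"ry":0,"rz":0,"jaw":0.03},{"dx":-0.0012,"dy":-0.0074,"dz":0,"rx":0,"ry":0,"rz":0,"jaw":0.03},{"dx":-0.0012,"dy":-0.0074,"dz":0,"rx":0,"ry":0,"rz":0,"jaw":0.03},{"dx":-0.0012,"dy":-0.0074,"dz":0,"rx":0,"ry":0,"rz":0,"jaw":0.03},{"dx":-0.0012,"dy":-0.0074,"dz":0,"rx":0,"ry":0,"rz":0,"jaw":0.03},{"dx":0,"dy":0,"dz":0,"rx":0,"ry":0,"rz":0,"jaw":0.03}]}}

```text
time: 19.25
eef_pos: [0.5575, -0.1695, 0.0017]
tcp_rot: [0.762, 0.647, -0.0, 0.001]
contact_force: [-1.1, -0.2, 4.1]
opening: 0.452
```

Call:
{"name": "drive_tool", "arguments": {"deltas": [{"dx":-0.0006,"dy":-0.0039,"dz":0,"rx":0,"ry":0,"rz":0,"jaw":0.03},{"dx":-0.0006,"dy":-0.0039,"dz":0,"rx":0,"ry":0,"rz":0,"jaw":0.03},{"dx":-0.0006,"dy":-0.0039,"dz":0,"rx":0,"ry":0,"rz":0,"jaw":0.03},{"dx":-0.0006,"dy":-0.0039,"dz":0,"rx":0,"ry":0,"rz":0,"jaw":0.03},{"dx":0,"dy":0,"dz":0,"rx":0,"ry":0,"rz":0,"jaw":0.03}]}}

```text
time: 19.88
eef_pos: [0.5553, -0.1836, 0.0017]
tcp_rot: [0.762, 0.647, 0.0, -0.0]
contact_force: [0.6, 3.0, 6.2]
opening: 0.452
```

Call:
{"name": "drive_tool", "arguments": {"deltas": [{"dx":-0.0003,"dy":-0.002,"dz":0,"rx":0,"ry":0,"rz":0,"jaw":0.03},{"dx":-0.0003,"dy":-0.002,"dz":0,"rx":0,"ry":0,"rz":0,"jaw":0.03},{"dx":0,"dy":0,"dz":0,"rx":0,"ry":0,"rz":0,"jaw":0.03}]}}

```text
time: 20.25
eef_pos: [0.5547, -0.1871, 0.0017]
tcp_rot: [0.762, 0.647, 0.0, -0.001]
contact_force: [0.2, 5.3, 6.6]
opening: 0.453
```

Call:
{"name": "drive_tool", "arguments": {"deltas": [{"dx":-0.0003,"dy":-0.002,"dz":0,"rx":0,"ry":0,"rz":0,"jaw":0.03},{"dx":-0.0003,"dy":-0.002,"dz":0,"rx":0,"ry":0,"rz":0,"jaw":0.03},{"dx":0,"dy":0,"dz":0,"rx":0,"ry":0,"rz":0,"jaw":0.03}]}}

```text
time: 20.62
eef_pos: [0.5546, -0.1878, 0.0017]
tcp_rot: [0.763, 0.646, 0.002, -0.003]
contact_force: [2.8, 14.8, 8.2]
opening: 0.453
```

Call:
{"name": "drive_tool", "arguments": {"deltas": [{"dx":-0.0003,"dy":-0.0015,"dz":0,"rx":0,"ry":0,"rz":0,"jaw":0.03},{"dx":0,"dy":0,"dz":0,"rx":0,"ry":0,"rz":0,"jaw":0.03},{"dx":0,"dy":0,"dz":0,"rx":0,"ry":0,"rz":0,"jaw":0.03}]}}

```text
time: 21.0
eef_pos: [0.5545, -0.188, 0.0017]
tcp_rot: [0.763, 0.646, 0.003, -0.003]
contact_force: [4.4, 17.5, 8.5]
opening: 0.453
```

Run:
```python
from h import *
a=wsnap('w10.png');s=ctrl.get_state();print(s['eef_pos'],s['contact_force'],s['time'])
g=cv2.cvtColor(a,cv2.COLOR_RGB2GRAY);print(g[200:480:8,327].tolist())
```

```text
[ 0.55451707 -0.18802469  0.00173518] [ 3.71828204 18.05782005  8.56141984] 21.05
[215, 215, 215, 215, 215, 211, 213, 224, 224, 217, 200, 200, 202, 198, 200, 217, 215, 216, 215, 215, 218, 225, 220, 220, 221, 221, 154, 156, 99, 56, 45, 48, 46, 41, 44]
```

Hard stop felt: 18 N and no further motion, nose at ~151 mm (allowed 150–170). I'll cross-check after releasing.

Call:
{"name": "drive_tool", "arguments": {"deltas": [{"dx":0,"dy":0,"dz":0.0,"rx":0,"ry":0,"rz":0,"jaw":0.065},{"dx":0,"dy":0,"dz":0,"rx":0,"ry":0,"rz":0,"jaw":0.065},{"dx":0,"dy":0,"dz":0,"rx":0,"ry":0,"rz":0,"jaw":0.065},{"dx":0,"dy":0,"dz":0,"rx":0,"ry":0,"rz":0,"jaw":0.065},{"dx":0,"dy":0,"dz":0.02,"rx":0,"ry":0,"rz":0,"jaw":0.065},{"dx":0,"dy":0,"dz":0.04,"rx":0,"ry":0,"rz":0,"jaw":0.065},{"dx":0,"dy":0,"dz":0.05,"rx":0,"ry":0,"rz":0,"jaw":0.065},{"dx":-0.03,"dy":0,"dz":0.05,"rx":0,"ry":0,"rz":0,"jaw":0.065},{"dx":-0.03,"dy":0.05,"dz":0.04,"rx":0,"ry":0,"rz":0,"jaw":0.065},{"dx":-0.03,"dy":0.05,"dz":0,"rx":0,"ry":0,"rz":0,"jaw":0.065},{"dx":-0.03,"dy":0.05,"dz":0,"rx":0,"ry":0,"rz":0,"jaw":0.065},{"dx":0,"dy":0.05,"dz":0,"rx":0,"ry":0,"rz":0,"jaw":0.065},{"dx":0,"dy":0.05,"dz":0,"rx":0,"ry":0,"rz":0,"jaw":0.065},{"dx":0,"dy":0.05,"dz":0,"rx":0,"ry":0,"rz":0,"jaw":0.065},{"dx":0,"dy":0.05,"dz":0,"rx":0,"ry":0,"rz":0,"jaw":0.065},{"dx":0,"dy":0.05,"dz":0,"rx":0,"ry":0,"rz":0,"jaw":0.065},{"dx":0,"dy":0,"dz":0,"rx":0,"ry":0,"rz":0,"jaw":0.065}]}}

```text
time: 23.18
eef_pos: [0.437, 0.2036, 0.1985]
tcp_rot: [0.761, 0.649, 0.001, 0.0]
contact_force: [-1.1, -0.5, -0.5]
opening: 0.762
```

Run:
```python
from h import *
d=np.array([-.1588,-.9873]);n=np.array([.9873,-.1588]);O=np.array([.5736,-.0696])
a=snap('top','t10.png');s=ctrl.get_state();print(s['eef_pos'],s['contact_force'],s['time'])
b=snap('side','s10.png')
H=lambda P:np.c_[(P[:,:2]-O)@d,(P[:,:2]-O)@n]
def prof(f,z):
    g=cv2.imread(f,0).astype(np.float32)
    xs=np.arange(-.22,.225,.005);out=[]
    for x in xs:
        X=np.array([*(O+x*d),z]);u=proj('top',X)[0];out.append(int(cv2.getRectSubPix(g,(1,1),(float(u[0]),float(u[1])))[0,0]))
    return dict(zip(np.round(xs*1000).astype(int).tolist(),out))
p,q=prof('pics/top1.png',.022),prof('pics/t10.png',.036)
print([(k,p[k],q[k]) for k in p if k<-30 or k>85])
cv2.imwrite('pics/c10.png',np.hstack([cv2.resize(a[180:255,330:440],(440,300),interpolation=2),cv2.resize(b[240:345,325:405],(300,300),interpolation=2)])[:,:,::-1])
```

```text
[0.43708102 0.20215633 0.19814792] [ 0.38562687 -0.11522008 -0.0818774 ] 23.225
[(-220, 44, 45), (-215, 43, 46), (-210, 44, 45), (-205, 44, 46), (-200, 43, 47), (-195, 44, 46), (-190, 45, 47), (-185, 44, 45), (-180, 58, 51), (-175, 95, 92), (-170, 100, 103), (-165, 99, 103), (-160, 99, 104), (-155, 99, 103), (-150, 100, 102), (-145, 100, 104), (-140, 100, 105), (-135, 99, 104), (-130, 100, 104), (-125, 101, 104), (-120, 100, 104), (-115, 100, 104), (-110, 100, 103), (-105, 101, 104), (-100, 101, 104), (-95, 100, 104), (-90, 101, 105), (-85, 100, 105), (-80, 101, 103), (-75, 96, 99), (-70, 93, 96), (-65, 92, 97), (-60, 93, 96), (-55, 93, 97), (-50, 92, 96), (-45, 90, 95), (-40, 164, 176), (-35, 238, 242), (90, 101, 238), (95, 100, 238), (100, 101, 238), (105, 100, 238), (110, 101, 239), (115, 101, 241), (120, 100, 242), (125, 99, 242), (130, 95, 237), (135, 93, 236), (140, 106, 236), (145, 188, 235), (150, 182, 180), (155, 159, 106), (160, 95, 100), (165, 99, 104), (170, 98, 103), (175, 97, 95), (180, 75, 73), (185, 68, 73), (190, 76, 93), (195, 95, 102), (200, 97, 102), (205, 97, 101), (210, 96, 99), (215, 84, 69), (220, 47, 48)]
```

View pics/c10.png

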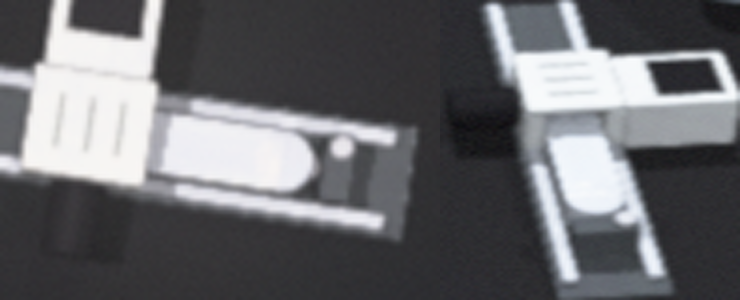

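The carrier sits in the tunnel with its nose against the end stop and its tail hidden under the hood. Last numeric check: plunger tip before vs nose now, and the bystanders.

Run:
```python
from h import *
d=np.array([-.1588,-.9873]);O=np.array([.5736,-.0696])
def edge(f,z,lo,hi,mode):
    g=cv2.imread(f,0).astype(np.float32);xs=np.arange(lo,hi,.0005);v=[]
    for x in xs:
        u=proj('top',[*(O+x*d),z])[0];v.append(cv2.getRectSubPix(g,(1,1),(float(u[0]),float(u[1])))[0,0])
    v=np.array(v);dv=np.gradient(cv2.GaussianBlur(v.reshape(1,-1),(0,0),2)[0])*mode;w=np.clip(dv,0,None)**2
    return round(float((xs*w).sum()/w.sum()),4)
print('plunger tip out',edge('pics/top1.png',.022,.13,.148,1),'z30',edge('pics/top1.png',.030,.13,.148,1),'nose now',edge('pics/t10.png',.036,.143,.160,-1))
a=cv2.imread('pics/top1.png').astype(int);b=cv2.imread('pics/t10.png').astype(int)
for nm,(x0,y0,x1,y1) in dict(bottle=(460,155,540,200),beaker=(265,110,305,155)).items():print(nm,abs(a-b)[y0:y1,x0:x1].max(),abs(a-b)[y0:y1,x0:x1].mean())
```

```text
plunger tip out 0.1421 z30 0.141 nose now 0.1509
bottle 10 3.986203703703704
beaker 10 3.1053703703703706
```

```bash
python3 -c "
from h import *
s=ctrl.get_state();print(s['time'],s['contact_force']);print(workorder.sign_off())"
```

```text
23.275 [ 1.05298615 -0.09612962 -0.15771871]
the job is handed in; nothing more can be done
None
```

I set the middle-sized carrier between the infeed rails and passed it nose first through the tunnel onto the end stop. It took two grips on the infeed side and one pull by the nose from the far side. I handed it in at 23.3 s, with the gripper open and clear.

**First grasp missed:** the fingertips sit about 20 mm behind the reported TCP when shut, not 25 mm ahead as stated. The jaws closed above the carrier without moving it. I measured the offset in the wrist and side images, corrected for it, and the second grasp held.

**End stop:** the carrier stopped hard, with the force rising to 18 N and no further motion. The plunger spring is under 1 N, so this is its hard stop. The nose was at 151 mm by arm travel then, and at 150.9 mm in the top view after release, so it did not spring back. That puts the tail about 29 mm behind the hood's middle, which is about 11 mm inside the infeed mouth.

**Small disagreement:** in the top image the nose is only 8.8 mm past where the plunger tip stood when out, against 10 mm for fully in. The gap is about half a pixel and within the 2 mm calibration, so I relied on the force reading and did not push again.

**Other checks:** the last picture shows the carrier in line between the rails, and it met the plate at the expected height when I set it down. The wash bottle and beaker have not changed in the top view.

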